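# Pack seven tubes in a round canister and lock its lid

## Robot

A 6-joint arm with a two-finger parallel gripper is mounted at the origin on a cart in front of the work surface, level with it; the furniture and walls round the work are solid. World frame = base frame: x ahead of the robot, y to its left, z up, the work surface at z = 0. Lengths are in m, angles in degrees, forces in N, time in s.
With the tool pointing down it reaches from about 0.4 to 0.825 m from the base axis. Payload 7 kg.
Tool frame: the origin (TCP) lies midway between the tips of the shut fingers; the grasp point (between the pads) lies r.grip_depth behind it (r.grip_depth is the distance from the TCP to the grasp point, in m); z points along the fingers, y is the line along which they close (so a half turn about z gives the same grasp; the last joint's range is limited). The gripper opens to 88 mm and grips with 3 to 60 N. Pads are 19 mm wide; open, the fingers measure 130 mm over their backs; the gripper's body (78 mm by 193 mm) begins 47 mm behind the grasp point.
Start: joints at [-52.133, 20.546, 0.682, 0, -70.136, -16.507], TCP at [0.246, -0.629, 0.227] pointing down, gripper open.
Joint ranges: [-176.03, 176.03], [-82.01, 121.73], [-58.28, 71.71], [-173.87, 95.51], [-174.79, -0.11], [-173.66, 173.66]. Speed limits (degrees/s): [136.94, 136.94, 172.46, 180, 180, 180].

## Interface

Orientations are given as [roll, pitch, yaw] about the fixed x, y, z axes, in that order (R = Rz(yaw) Ry(pitch) Rx(roll)).
In Python, from plant import r gives the robot as it stands.
- The arm moves only by the shell command python3 drive.py 'ROWS' [OPENING] [FORCE]. ROWS is a JSON list of rows, 1 to 12 of them, each of 6 numbers: dx, dy, dz in m, then a rotation vector rx, ry, rz in degrees; each row is the pose to reach, as a shift and turn from the pose commanded when the command began, along the tool's axes at that moment; what a row does not reach only later rows make up. A row lasts 1/12 s, in which the tool goes at most 0.0417 m and 7.16 degrees, less where a joint would pass 70% of its speed; a pose out of reach is approached as far as the arm can. OPENING is the finger opening in m, set as the command begins (- or left out keeps the last). The fingers move at their own pace and stop on an object; FORCE is the grip in N (left out, the last holds). Time passes only in rows, so rows that do not move let the fingers close. It prints the time, the measured TCP pose, the force, the opening and the grip force at its end.
- r.get_state(): the state, without advancing time (a new reading comes with each control period).
- r.capture(name): name is "scene" or "top" or "wrist"; returns a dict with "frame" (384x512x3 uint8, red, green, blue), "z_map" (384x512 float32, m along the optical axis (not along the pixel's ray), 0 where there is no reading), "fx", "fy", "cx", "cy" (pixels), "D" ([k1, k2, p1, p2, k3] as OpenCV has them; the pictures are not rectified), "cam_to_world" (4x4, takes a point from camera to world coordinates). Camera axes: x right, y down, z forward; pixel columns grow to the right and rows downward; lengths in m; the calibration is good to about 2 mm. A picture is of the moment at which its call begins.
- r.close_job(): hands the job in; it is judged then, once.
The state is a dict: "time_s": time; "joints": joint angles; "qd": joint speeds; "joint_torque": joint torques, N m; "tcp_pos": TCP position; "eef_rot": TCP orientation; "contact_force": force on the tool from outside, world axes, zero at the start; "moment": the same for the moment, N m; "gripper_width": finger opening in m; "gripper_force": force on a finger pad.
Only numpy, scipy, OpenCV 4.12 (cv2) and the standard library are available. Lean on these libraries where they do the work, as an engineer would, in place of code of your own. Each camera call takes 0.05 s, during which the arm holds its last target. There are 200 camera calls.

## Task

Stand the fallen orange-capped tube up on the worktop and let go of it, so that it can then be taken by its cap; then lower it and the other orange-capped tube into the round canister beside the five blue-capped ones, so that all seven stand upright on its floor, one in the middle and six round it. Put the red lid on with its lugs in the gaps of the collar (white marks) and turn it clockwise by a quarter turn until it drops into its locked position (red marks). Do not let anything fall more than 3 cm, and leave the dropper bottle, the timer and the coverslip box where they are.

Things in the scene. Friction and masses are not known exactly. Their poses are not given: they have to be found in the camera images.
- canister: Round steel canister with a dark collar, fixed. Origin: centre of its underside, z up. Inner floor z = 4 mm, inside radius 52, rim z = 100 mm (outer radius 57, tapered to 55.2). Caps of tubes inside lie at z = 102 to 116. The collar (radius 78.5) is a bayonet for the lid: a level ledge (top z = 89, radius 65.5 to 75) under two keepers; half a turn makes no difference.
- open_mark (a point): White mark on the collar at the canister's +x side (another across from it): a lid lug goes down here onto the ledge, the lid's origin then at z = 89 mm in the canister's frame. Measured anticlockwise from above from the canister's +x, the ledge is open to above from -28 to 74 deg and from 152 to 254 deg.
- lock_mark (a point): Red mark on a keeper, at the canister's -y side (another across from it): where a lug locks, 90 deg clockwise (from above) of the white mark. Keepers overhang the ledge (radius 66.5 to 78, underside z = 97, top 101 mm) from -106 to -28 and 74 to 152 deg. At -90 and 90 deg the ledge has a pocket 3 mm deep, 17 deg wide, with a stop beyond it: the lid, let go, drops in by its weight to z = 86 mm.
- lid: Red round lid, right way up on the worktop, about 220 g, 64 mm high. Origin: centre of its lower edge, z up. Skirt inner radius 59.5, outer 62.5 mm, slips over the rim with 2.5 mm play; ceiling inside at z = 35, top at 39. Two lugs stick out at the lower edge along +x and -x (to radius 71.5, 14 mm wide, z = 0 to 6). Half a turn makes no difference.
- lid_grip (a point): Middle of the lid's black grip bar, on the lid's axis 53 mm above its origin. The bar runs along the lid's x, over the lugs: 66 mm long, 14 mm thick (along y), free from z = 43 to 64 mm above the lid's origin.
- fallen_tube: 50 ml tube with an orange cap, lying on the worktop. Origin: centre of its flat foot; +z along it towards the cap. Body radius 14 mm (foot to 98 mm), cap radius 16.6 mm (98 to 112 mm), about 60 g. It can roll. Lying, its axis is 14 to 16.6 mm above the worktop. It stands by itself on its foot.
- standing_tube: The other 50 ml tube with an orange cap, same size, standing on the worktop. Origin: centre of its foot; +z up. Taken by the cap from above, fingers no more than about 8 mm down the cap, it can be let go in the canister with the fingertips just above the neighbours' caps (foot 10 mm over the floor): it slides the rest down by itself.
- dropper_bottle: Bystander: small clear dropper bottle with a red cap, 40 mm wide, 60 mm high; origin at the centre of its foot.
- timer: Bystander: grey bench timer, 58 x 66 x 15 mm; origin at the centre of its underside.
- coverslips: Bystander: flat clear coverslip box, 36 x 80 x 15 mm; origin at the centre of its underside.
- packed_0: One of the five blue-capped 50 ml tubes (size as the orange-capped) standing loose in the canister in a ring along its wall that leaves the middle and one place in the ring empty. Neighbouring caps stand 0 to 6 mm apart; seven tubes just fit, with about 9 mm play across. Origin: centre of its foot; +z up.
- packed_1: One of the five blue-capped 50 ml tubes (size as the orange-capped) standing loose in the canister in a ring along its wall that leaves the middle and one place in the ring empty. Neighbouring caps stand 0 to 6 mm apart; seven tubes just fit, with about 9 mm play across. Origin: centre of its foot; +z up.
- packed_2: One of the five blue-capped 50 ml tubes (size as the orange-capped) standing loose in the canister in a ring along its wall that leaves the middle and one place in the ring empty. Neighbouring caps stand 0 to 6 mm apart; seven tubes just fit, with about 9 mm play across. Origin: centre of its foot; +z up.
- packed_3: One of the five blue-capped 50 ml tubes (size as the orange-capped) standing loose in the canister in a ring along its wall that leaves the middle and one place in the ring empty. Neighbouring caps stand 0 to 6 mm apart; seven tubes just fit, with about 9 mm play across. Origin: centre of its foot; +z up.
- packed_4: One of the five blue-capped 50 ml tubes (size as the orange-capped) standing loose in the canister in a ring along its wall that leaves the middle and one place in the ring empty. Neighbouring caps stand 0 to 6 mm apart; seven tubes just fit, with about 9 mm play across. Origin: centre of its foot; +z up.

How it is judged (in metres and radians):
On the way, in this order (a step that is already met when the one before it is completed fails the run):
1. the fallen tube stands upright on the worktop beside the canister, let go (angle between fallen_tube's own z axis and vertical below 0.06 rad and height (world z) of fallen_tube below 0.004 m and horizontal distance between fallen_tube and canister above 0.09 m and contact force between the arm and fallen_tube below 0.05 N), for 0.2 s.
2. all seven tubes stand upright on the canister's floor, one of them in the middle, the two orange-capped ones let go (horizontal distance between each of packed_0, packed_1, packed_2, packed_3, packed_4, fallen_tube, standing_tube and canister below 0.045 m and z of packed_0 in the frame of canister between 0 and 0.01 m and angle between each of packed_0, packed_1, packed_2, packed_3, packed_4, fallen_tube, standing_tube's own z axis and vertical below 0.08 rad and z of packed_1 in the frame of canister between 0 and 0.01 m and z of packed_2 in the frame of canister between 0 and 0.01 m and z of packed_3 in the frame of canister between 0 and 0.01 m and z of packed_4 in the frame of canister between 0 and 0.01 m and z of fallen_tube in the frame of canister between 0 and 0.01 m and z of standing_tube in the frame of canister between 0 and 0.01 m and horizontal distance between any of packed_0, packed_1, packed_2, packed_3, packed_4, fallen_tube, standing_tube and canister below 0.01 m and contact force between the arm and fallen_tube below 0.05 N and contact force between the arm and standing_tube below 0.05 N), for 0.2 s.
At the end, for the whole second after the job is handed in: All seven tubes upright on the canister floor (foot within 6 mm of it, tilt under 4.5 deg), one within 10 mm of the canister axis; lid locked and at rest: lugs within 6 deg of the red marks, dropped to within 1.5 mm of the pocket floor, centred within 5 mm, level within 2.3 deg (horizontal distance between each of packed_0, packed_1, packed_2, packed_3, packed_4, fallen_tube, standing_tube and canister below 0.045 m and z of packed_0 in the frame of canister between 0 and 0.01 m and angle between each of packed_0, packed_1, packed_2, packed_3, packed_4, fallen_tube, standing_tube's own z axis and vertical below 0.08 rad and z of packed_1 in the frame of canister between 0 and 0.01 m and z of packed_2 in the frame of canister between 0 and 0.01 m and z of packed_3 in the frame of canister between 0 and 0.01 m and z of packed_4 in the frame of canister between 0 and 0.01 m and z of fallen_tube in the frame of canister between 0 and 0.01 m and z of standing_tube in the frame of canister between 0 and 0.01 m and horizontal distance between any of packed_0, packed_1, packed_2, packed_3, packed_4, fallen_tube, standing_tube and canister below 0.01 m and horizontal distance between lid and canister below 0.005 m and z of lid in the frame of canister between 0.083 and 0.0875 m and angle between the x axis of lid and the y axis of canister, either way round below 0.1 rad and angle between lid's own z axis and vertical below 0.04 rad and linear speed of lid below 0.01 m/s); the robot touches nothing.
It fails at once if the dropper bottle, the timer or the coverslip box is displaced by more than 20 mm (distance of any of dropper_bottle, timer, coverslips from where it was at the start of the episode above 0.02 m).
It fails at once if a tube or the lid is dropped: it falls untouched by the robot at over 0.8 m/s (from about 30 mm or more) ((linear speed of fallen_tube above 0.8 m/s and contact force between the arm and fallen_tube below 0.05 N) or (linear speed of standing_tube above 0.8 m/s and contact force between the arm and standing_tube below 0.05 N) or (linear speed of lid above 0.8 m/s and contact force between the arm and lid below 0.05 N)).
It also fails if it takes over 72 s, if anything falls off the work surface, if the arm or the gripper's body presses on something with over 40 N, if the wrist force passes 120 N, or if a joint passes its speed limit or range.

## Working session

There is one attempt and no reset: what is moved stays moved. The work goes in short steps, Python scripts to look and compute and a shell command to move; the robot and the scene stay as the last step left them, time stands still between calls to the robot, and variables do not carry over. Pictures are saved under pics/ and viewed, at most 10 in all, crops included, and the job is handed in when it is done.

```bash
ls; mkdir -p pics; python3 - <<'E'
from plant import r
import cv2,numpy as np
s=r.get_state(); print(s, r.grip_depth)
a=r.capture("scene");b=r.capture("top")
for n,c in(("scene",a),("top",b)):
    np.savez(f"pics/{n}0.npz",**c)
    print(n,c["fx"],c["fy"],c["cx"],c["cy"],c["D"],np.round(c["cam_to_world"],3).tolist())
    cv2.imwrite(f"pics/{n}0.png",c["frame"][:,:,::-1])
E
```

```text
drive.py
pics
plant.py
  5 drive.py
  3 plant.py
  8 total
{'time_s': 0.0, 'joints': array([-5.21351361e+01,  2.05925684e+01,  6.34516089e-01, -1.97308429e-02,
       -7.01364577e+01, -1.65071510e+01]), 'qd': array([-0.06832496,  0.02318616, -0.10759776, -0.05940213, -0.00250924,
       -0.02549158]), 'joint_torque': array([-6.37036428e-04, -5.82716954e+01,  2.93052721e+01,  6.99712291e+00,
        6.82882121e-03, -1.67053158e-04]), 'tcp_pos': array([ 0.24562718, -0.62820103,  0.22561677]), 'eef_rot': array([ 1.79904115e+02, -9.07241366e-03, -1.58648999e+02]), 'contact_force': array([ 0.39214534, -0.75180203, -0.35581128]), 'moment': array([-0.05214511, -0.01966906, -0.01912136]), 'gripper_force': 0.0, 'gripper_width': 0.08747561842665125} 0.0188
scene 385.76065632112346 385.76065632112346 251.8544167523593 192.83289900986276 [-0.00428628  0.          0.          0.          0.        ] [[0.541, -0.513, 0.666, -0.074], [-0.841, -0.344, 0.418, -0.39], [0.015, -0.786, -0.618, 0.675], [0.0, 0.0, 0.0, 1.0]]
top 409.98036095309004 409.98036095309004 259.4444485970263 195.51834775496343 [0.01285633 0.         0.         0.         0.        ] [[0.022, -0.991, 0.129, 0.415], [-1.0, -0.023, -0.01, -0.024], [0.013, -0.129, -0.992, 1.015], [0.0, 0.0, 0.0, 1.0]]
```
View pics/scene0.png

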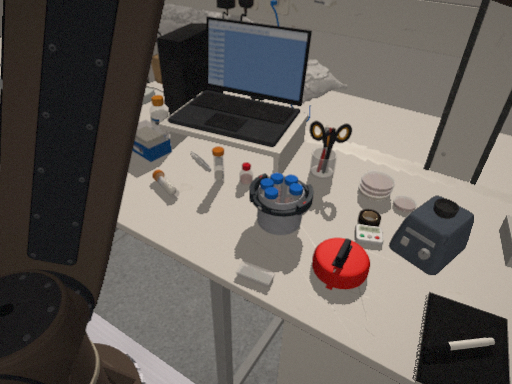

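View pics/top0.png

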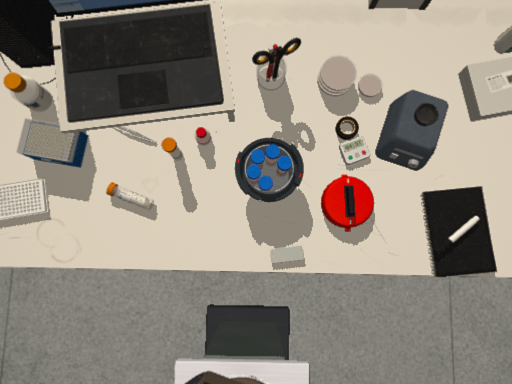

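The scene view shows the fallen tube at (165,184), the standing tube at (218,165), the canister at (280,200) and the lid at (341,262). In the top view the fallen tube runs from its cap at (113,188) to its foot at (150,205). The standing tube's cap is at (170,148), the canister at (268,170), the lid at (348,202) with its bar vertical, and the gap in the canister ring is near (281,180).

```bash
cat > h.py <<'E'
import numpy as np,cv2
from scipy.spatial.transform import Rotation as R
def ray(c,uv):
    K=np.array([[c["fx"],0,c["cx"]],[0,c["fy"],c["cy"]],[0,0,1.]])
    p=cv2.undistortPoints(np.array(uv,float).reshape(-1,1,2),K,np.array(c["D"],float)).reshape(-1,2)
    T=np.array(c["cam_to_world"]); d=np.c_[p,np.ones(len(p))]@T[:3,:3].T
    return T[:3,3],d
def plane(c,uv,z):
    o,d=ray(c,uv); return o+d*((z-o[2])/d[:,2])[:,None]
def cross(c1,u1,c2,u2):
    o1,d1=ray(c1,u1);o2,d2=ray(c2,u2);d1,d2=d1[0],d2[0]
    s=np.linalg.lstsq(np.c_[d1,-d2],o2-o1,rcond=None)[0]
    a,b=o1+s[0]*d1,o2+s[1]*d2
    return (a+b)/2,np.linalg.norm(a-b)
def cloud(c,mask):
    v,u=np.nonzero(mask&(c["z_map"]>0)); o,d=ray(c,np.c_[u,v])
    return o+d*c["z_map"][v,u][:,None]
def blobs(c,lo,hi,mn=15,roi=None):
    hsv=cv2.cvtColor(np.ascontiguousarray(c["frame"]),cv2.COLOR_RGB2HSV)
    m=cv2.inRange(hsv,lo,hi)
    if roi: k=np.zeros_like(m);k[roi[1]:roi[3],roi[0]:roi[2]]=1;m=m*k
    n,l,s,ce=cv2.connectedComponentsWithStats(m)
    return [(ce[i],s[i],l==i) for i in range(1,n) if s[i,4]>=mn]
OR=((8,150,110),(18,255,255)); BL=((100,150,60),(118,255,255)); RD=((0,170,90),(5,255,255))
def load(n): return dict(np.load(f"pics/{n}.npz"))
E
python3 - <<'E'
from h import *
for n in("scene0","top0"):
    c=load(n)
    for nm,(lo,hi) in(("or",OR),("bl",BL),("rd",RD)):
        for ce,s,m in blobs(c,lo,hi,12):
            P=cloud(c,m)
            if len(P)==0: continue
            zt=np.percentile(P[:,2],95); print(n,nm,ce.round(1),s.tolist(),P.mean(0).round(4),zt.round(4))
s=load("scene0")["frame"][160:240,235:325];t=load("top0")["frame"][130:210,225:315]
im=np.hstack([cv2.resize(x,None,fx=4.4,fy=4.4,interpolation=cv2.INTER_CUBIC) for x in(s,t)])
cv2.imwrite("pics/crop.png",im[:,:,::-1])
E
```

```text
scene0 or [156.5  99.5] [152, 96, 11, 10, 63] [0.772  0.5239 0.1197] 0.1265
scene0 or [217.7 150.4] [213, 147, 11, 9, 67] [0.6421 0.1725 0.1103] 0.1133
scene0 or [156.5 172. ] [153, 170, 9, 6, 23] [0.5507 0.3287 0.0298] 0.0334
scene0 bl [273.2   3. ] [271, 1, 6, 8, 26] [1.0277 0.238  0.4088] 0.4135
scene0 bl [154.7 150.4] [133, 140, 38, 21, 367] [0.6395 0.4221 0.0244] 0.0429
scene0 bl [271.  185.1] [260, 173, 23, 26, 357] [ 0.5842 -0.0316  0.1132] 0.1168
scene0 bl [293.4 184.9] [285, 175, 18, 20, 225] [ 0.6153 -0.0764  0.1131] 0.1169
scene0 rd [340.6 264.3] [313, 239, 57, 50, 1903] [ 0.5145 -0.2538  0.0331] 0.0406
top0 or [12.1 80.5] [4, 73, 17, 16, 216] [0.7776 0.5275 0.1233] 0.1258
top0 or [168.4 144.1] [162, 138, 14, 13, 148] [0.6443 0.1741 0.1103] 0.1131
top0 or [110.5 187.8] [107, 182, 10, 13, 66] [0.5531 0.3261 0.0284] 0.0328
top0 bl [ 79.5 140.8] [76, 132, 9, 19, 62] [0.666  0.4064 0.0346] 0.0431
top0 bl [272.5 150.9] [266, 144, 14, 15, 168] [ 0.6335 -0.0606  0.1141] 0.1174
top0 bl [255.4 163.7] [247, 149, 18, 30, 330] [ 0.6034 -0.0228  0.1144] 0.117
top0 bl [ 75.7 154.2] [74, 152, 5, 7, 17] [0.6319 0.412  0.0367] 0.0423
top0 bl [ 36.3 157.8] [32, 157, 9, 3, 14] [0.6219 0.5083 0.0309] 0.0416
top0 bl [284.  162.6] [277, 156, 15, 15, 166] [ 0.6073 -0.0869  0.1142] 0.1169
top0 bl [ 69.1 163.2] [61, 161, 16, 5, 29] [0.6106 0.4286 0.0309] 0.0459
top0 bl [265.  182.5] [258, 176, 15, 14, 163] [ 0.5611 -0.0453  0.1146] 0.1169
top0 rd [346.8 202. ] [322, 175, 52, 56, 1799] [ 0.5311 -0.2447  0.037 ] 0.0415
```

View pics/crop.png

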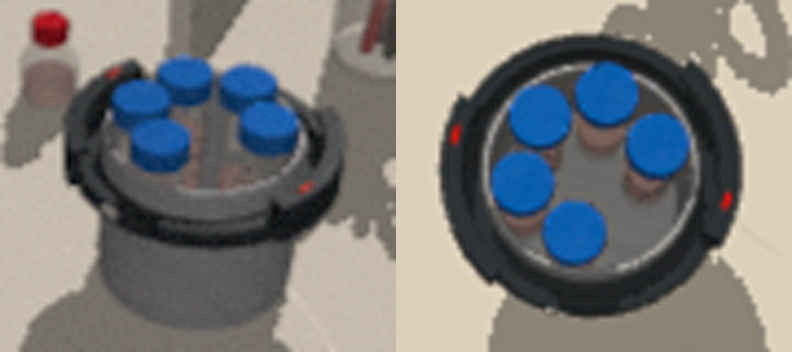

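The crop shows the red marks on the collar at top-view pixels of about (238.6,160.5) and (300.2,175.7). The ring gap is at the lower right, near (286,175), and the middle is empty. Next I'll measure everything from the two views.

```bash
python3 - <<'E'
from h import *
t=load("top0");s=load("scene0")
# red marks
for c,n,z,roi in((t,"top",.101,(230,140,310,200)),(s,"scene",.101,(245,165,325,225))):
    b=blobs(c,(0,120,90),(12,255,255),2,roi); P=plane(c,[x[0] for x in b],z)
    print(n,[x[0].round(1).tolist() for x in b],P.round(4).tolist())
    if len(P)==2: d=P[0]-P[1];print("centre",P.mean(0).round(4),"dist",np.linalg.norm(d).round(4),"y-axis ang",np.degrees(np.arctan2(d[1],d[0])).round(1))
# caps by depth
V,U=np.mgrid[:384,:512]
hsv=cv2.cvtColor(t["frame"],cv2.COLOR_RGB2HSV)
for c,n,roi in((t,"top",(235,138,305,202)),(s,"scene",(245,165,320,215))):
  for ce,st,m in blobs(c,(100,120,40),(125,255,255),30,roi):
    # split merged by distance transform
    P=cloud(c,m);P=P[P[:,2]>.1135]
    _,lab,cent=cv2.kmeans(P[:,:2].astype(np.float32),2 if st[4]>240 else 1,None,(3,50,1e-5),5,0)
    print(n,"blue",cent.round(4).tolist(),P[:,2].mean().round(4))
  
# collar top cloud
P=cloud(t,np.ones((384,512),bool)); q=P[(np.hypot(P[:,0]-.595,P[:,1]+.055)<.1)&(abs(P[:,2]-.101)<.003)]
r0=q[:,:2]
A=np.c_[2*r0,np.ones(len(r0))]
print("collar pts",len(q),q.min(0).round(4),q.max(0).round(4))
# fallen tube: cloud above table
q=P[(P[:,2]>.008)&(np.abs(P[:,0]-.53)<.08)&(np.abs(P[:,1]-.28)<.09)]
m=q[:,:2].mean(0);w,v=np.linalg.eigh(np.cov((q[:,:2]-m).T));a=v[:,1];pr=(q[:,:2]-m)@a
print("fallen",len(q),m.round(4),"dir",a.round(3),"ext",pr.min().round(4),pr.max().round(4),"z",q[:,2].max().round(4),"ends",(m+a*pr.min()).round(4),(m+a*pr.max()).round(4))
per=(q[:,:2]-m)@np.array([-a[1],a[0]])
for k in np.arange(-.06,.06,.015):
    j=(pr>=k)&(pr<k+.015); print(k.round(3),j.sum(),per[j].min().round(4) if j.any() else 0,per[j].max().round(4)if j.any() else 0,q[j,2].max().round(4) if j.any() else 0)
# lid
for c,n in((t,"top"),(s,"scene")):
    P=cloud(c,np.ones((384,512),bool)); L=P[np.hypot(P[:,0]-.53,P[:,1]+.245)<.1]
    top=L[abs(L[:,2]-.039)<.003]; g=L[(L[:,2]>.058)&(L[:,2]<.07)]
    m=g[:,:2].mean(0);w,v=np.linalg.eigh(np.cov((g[:,:2]-m).T))
    p=(g[:,:2]-m)@v[:,1]
    e=cv2.minEnclosingCircle(top[:,:2].astype(np.float32))
    print(n,"bar",m.round(4),"ang",np.degrees(np.arctan2(v[1,1],v[0,1])).round(1),p.min().round(4),p.max().round(4),"z",g[:,2].mean().round(4),"disc",np.round(e[0],4),round(e[1],4))
# standing tube, two views
for c,n in((t,"top"),(s,"scene")):
    P=cloud(c,np.ones((384,512),bool)); g=P[(np.hypot(P[:,0]-.643,P[:,1]-.173)<.03)&(P[:,2]>.108)]
    print(n,"stand",g[:,:2].mean(0).round(4),((g.min(0)+g.max(0))/2).round(4),g[:,2].mean().round(4))
E
```

```text
top [[238.1, 160.0], [299.6, 175.2]] [[0.6136, 0.0166, 0.101], [0.5819, -0.1235, 0.101]]
centre [ 0.5977 -0.0534  0.101 ] dist 0.1437 y-axis ang 77.2
scene [[318.5, 168.5], [246.0, 170.0], [260.3, 176.3], [304.0, 202.2]] [[0.7304, -0.0911, 0.101], [0.6179, 0.0633, 0.101], [0.6147, 0.0174, 0.101], [0.5838, -0.1223, 0.101]]
top blue [[0.5958999991416931, -0.019500000402331352], [0.6310999989509583, -0.05220000073313713]] 0.1152
top blue [[0.6069999933242798, -0.08799999952316284]] 0.1152
top blue [[0.5613999962806702, -0.04540000110864639]] 0.1153
scene blue [[0.609000027179718, -0.021299999207258224], [0.5662000179290771, -0.03689999878406525]] 0.1155
scene blue [[0.6072999835014343, -0.08550000190734863], [0.6322000026702881, -0.05979999899864197]] 0.1155
collar pts 572 [ 0.5387 -0.1313  0.098 ] [0.6544 0.0234 0.104 ]
fallen 558 [0.535  0.2805] dir [0.357 0.934] ext -0.0557 0.0559 z 0.0348 ends [0.5151 0.2285] [0.5549 0.3327]
-0.06 65 -0.0139 0.0131 0.0305
-0.045 70 -0.0139 0.0136 0.0297
-0.03 72 -0.0136 0.0138 0.0304
-0.015 71 -0.014 0.014 0.0306
0.0 72 -0.0138 0.0141 0.0333
0.015 70 -0.0137 0.0142 0.0322
0.03 76 -0.0153 0.0148 0.0343
0.045 62 -0.0162 0.0163 0.0348
top bar [ 0.5339 -0.2485] ang -177.1 -0.0324 0.032 z 0.0633 disc [ 0.5335 -0.248 ] 0.0603
scene bar [ 0.5319 -0.2475] ang -177.6 -0.034 0.0309 z 0.0631 disc [ 0.5343 -0.2472] 0.0601
top stand [0.6442 0.1739] [0.6441 0.1741 0.1111] 0.1106
scene stand [0.6449 0.1756] [0.6454 0.1765 0.1116] 0.1114
```

```bash
cat > to.py <<'E'
# to.py x y z yaw tilt depth back : row from present pose to the pose with point (x,y,z) lying `depth` behind the TCP, retreated by `back` along tool z
import sys
from h import *
from plant import r
x,y,z,yaw,tilt,dep,back=map(float,sys.argv[1:8])
s=r.get_state()
T=R.from_euler("z",yaw,degrees=True)*R.from_euler("x",180,degrees=True)*R.from_euler("y",tilt,degrees=True)
p=np.array([x,y,z])+T.apply([0,0,dep-back])
C=R.from_euler("xyz",s["eef_rot"],degrees=True)
d=C.inv().apply(p-s["tcp_pos"]); w=(C.inv()*T).as_rotvec(degrees=True)
print("tcp goal",p.round(4),"row",d.round(4).tolist(),w.round(1).tolist(),"rows",max(np.linalg.norm(d)/.0417,np.linalg.norm(w)/7.16).round(1))
print("joints",s["joints"].round(1),"F",s["contact_force"].round(1))
E
python3 to.py .538 .289 .0165 -110.9 25 .011 .1; python3 to.py .45 -.2 .23 -158 0 0 0
```

```text
tcp goal [0.5514 0.3241 0.0972] row [-0.6316, 0.7755, 0.1296] [10.5, 23.6, -47.0] rows 24.2
joints [-52.1  20.6   0.6  -0.  -70.1 -16.5] F [ 0.8  0.1 -1.3]
tcp goal [ 0.45 -0.2   0.23] row [-0.3463, 0.3245, -0.0038] [0.1, -0.0, -0.6] rows 11.4
joints [-52.1  20.6   0.6  -0.  -70.1 -16.5] F [ 0.8  0.1 -1.3]
```

```bash
python3 drive.py '[[-0.346,0.325,0,0,0,-30],[-0.346,0.325,0,0,0,-30],[-0.346,0.325,0,0,0,-30],[-0.346,0.325,0,0,0,-30],[-0.346,0.325,0,0,0,-30],[-0.346,0.325,0,0,0,-30],[-0.346,0.325,0,0,0,-30],[-0.346,0.325,0,0,0,-30],[-0.346,0.325,0,0,0,-30],[-0.346,0.325,0,0,0,-30],[-0.346,0.325,0,0,0,-30],[-0.346,0.325,0,0,0,-30]]' 0.085 20; python3 to.py .538 .289 .0165 -110.9 25 .011 .15
```

```text
time_s: 1.1
tcp_pos: [0.451, -0.1964, 0.2266]
eef_rot: [-180.0, 0.0, -128.5]
contact_force: [-0.3, -0.3, -0.4]
gripper_width: 0.0852
gripper_force: 0.0
tcp goal [0.559  0.3439 0.1425] row [-0.4899, 0.252, 0.0845] [3.8, 24.8, -17.3] rows 13.4
joints [ -0.6   3.1 -21.8  -0.  -65.1 -37.9] F [-0.3 -0.3 -0.4]
```

```bash
python3 drive.py '[[-0.49,0.252,0.084,4,25,-17],[-0.49,0.252,0.084,4,25,-17],[-0.49,0.252,0.084,4,25,-17],[-0.49,0.252,0.084,4,25,-17],[-0.49,0.252,0.084,4,25,-17],[-0.49,0.252,0.084,4,25,-17],[-0.49,0.252,0.084,4,25,-17],[-0.49,0.252,0.084,4,25,-17],[-0.49,0.252,0.084,4,25,-17],[-0.49,0.252,0.084,4,25,-17],[-0.49,0.252,0.084,4,25,-17],[-0.49,0.252,0.084,4,25,-17]]'; python3 drive.py '[[-0.068,0.035,0.01,0,0,0],[-0.068,0.035,0.01,0,0,0],[-0.068,0.035,0.01,0,0,0],[-0.068,0.035,0.01,0,0,0]]';  python3 to.py .538 .289 .0165 -110.9 25 .011 .0; python3 - <<'E'
from h import *
from plant import r
c=r.capture("wrist");np.savez("pics/w1.npz",**c);cv2.imwrite("pics/w1.png",c["frame"][:,:,::-1])
for ce,s,m in blobs(c,(5,120,90),(20,255,255),100): print(ce.round(1),s.tolist(),cloud(c,m).mean(0).round(4))
P=cloud(c,np.ones((384,512),bool))
q=P[(P[:,2]>.008)&(P[:,2]<.04)&(np.abs(P[:,0]-.535)<.05)&(np.abs(P[:,1]-.28)<.075)]
m=q[:,:2].mean(0);w,v=np.linalg.eigh(np.cov((q[:,:2]-m).T));a=v[:,1];pr=(q[:,:2]-m)@a
print(len(q),m,np.degrees(np.arctan2(a[1],a[0])),pr.min(),pr.max(),(m+a*pr.min()),(m+a*pr.max()),np.percentile(q[:,2],99))
E
```

```text
time_s: 2.1
tcp_pos: [0.5459, 0.2788, 0.1516]
eef_rot: [-179.8, -25.3, -111.4]
contact_force: [1.1, -0.1, 1.7]
gripper_width: 0.085
gripper_force: 0.0
time_s: 2.43
tcp_pos: [0.5332, 0.3439, 0.1118]
eef_rot: [-179.9, -25.4, -111.2]
contact_force: [0.4, -0.6, -0.0]
gripper_width: 0.0847
gripper_force: 0.0
tcp goal [0.5363 0.2847 0.0065] row [0.0037, -0.0242, 0.1183] [0.0, -0.4, -0.3] rows 2.9
joints [ 54.3  35.4   2.1   6.4 -81.5 -77.8] F [ 0.4 -0.6 -0. ]
[17.3 74.1] [0, 51, 40, 50, 1500] [0.6447 0.179  0.109 ]
[229.5 233.2] [215, 227, 32, 13, 383] [0.5542 0.3288 0.0292]
3524 [0.53644514 0.28691553] 69.2194955192704 -0.05904900513777628 0.05181260230153346 [0.51549521 0.23170787] [0.55482768 0.33535754] 0.031616300597086956
```

View pics/w1.png

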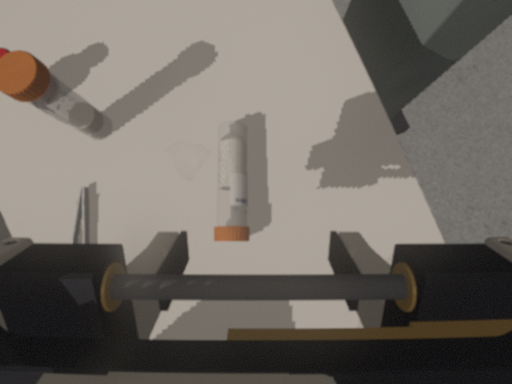

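Wrist view: the fallen tube is at (233,180), between the fingers, with its cap at (231,233). The standing cap is at (25,75). All of this agrees with the top and scene measurements. I'll descend and grip.

```bash
python3 drive.py '[[0.003,-0.024,0.03,0,0,0],[0.003,-0.024,0.06,0,0,0],[0.003,-0.024,0.09,0,0,0],[0.003,-0.024,0.116,0,0,0],[0.003,-0.024,0.116,0,0,0],[0.003,-0.024,0.116,0,0,0]]'; python3 to.py .538 .289 .0165 -110.9 25 .011 .0
```

```text
time_s: 2.98
tcp_pos: [0.5383, 0.2839, 0.0111]
eef_rot: [-179.8, -25.3, -111.5]
contact_force: [0.3, 1.0, 0.5]
gripper_width: 0.0845
gripper_force: 0.0
tcp goal [0.5363 0.2847 0.0065] row [-0.002, 0.0021, 0.0041] [0.0, -0.3, -0.5] rows 0.1
joints [ 51.   38.4  -8.    8.2 -68.  -77.2] F [0.3 1.  0.5]
```

```bash
python3 drive.py '[[0,0,0,0,0,0],[0,0,0,0,0,0],[0,0,0,0,0,0],[0,0,0,0,0,0],[0,0,0,0,0,0]]' 0.015 15; python3 to.py .538 .289 .10 -110.9 -65 .011 .0
```

```text
time_s: 3.4
tcp_pos: [0.5384, 0.2861, 0.0113]
eef_rot: [-179.8, -25.1, -111.4]
contact_force: [-0.1, -0.3, 0.6]
gripper_width: 0.057
gripper_force: 0.0
tcp goal [0.5416 0.2983 0.0954] row [0.0244, 0.0012, -0.0814] [-0.4, -90.1, -0.3] rows 12.6
joints [ 51.1  38.4  -8.    8.2 -67.9 -77.2] F [-0.1 -0.3  0.6]
```

```bash
python3 drive.py '[[-0.002,0.002,0.005,0,0,0],[-0.002,0.002,0.005,0,0,0],[-0.002,0.002,0.005,0,0,0],[-0.002,0.002,0.005,0,0,0],[-0.002,0.002,0.005,0,0,0],[-0.002,0.002,0.005,0,0,0],[-0.002,0.002,0.005,0,0,0],[-0.002,0.002,0.005,0,0,0],[-0.002,0.002,0.005,0,0,0]]' 0.015 20; python3 to.py .538 .289 .10 -110.9 -65 .011 .0
```

```text
time_s: 4.15
tcp_pos: [0.5361, 0.2859, 0.0052]
eef_rot: [-179.8, -25.2, -111.4]
contact_force: [-0.5, 0.3, -0.4]
gripper_width: 0.0275
gripper_force: 20.0
tcp goal [0.5416 0.2983 0.0954] row [0.0261, -0.0008, -0.0873] [-0.4, -90.2, -0.4] rows 12.6
joints [ 51.3  38.7  -8.4   8.1 -67.3 -77.4] F [-0.5  0.3 -0.4]
```

```bash
python3 drive.py '[[0.010,0,-0.03,0,0,0],[0.020,0,-0.06,0,-7,0],[0.026,0,-0.087,0,-14,0],[0.026,0,-0.087,0,-21,0],[0.026,0,-0.087,0,-28,0],[0.026,0,-0.087,0,-35,0],[0.026,0,-0.087,0,-42,0],[0.026,0,-0.087,0,-49,0],[0.026,0,-0.087,0,-56,0],[0.026,0,-0.087,0,-63,0],[0.026,0,-0.087,0,-70,0],[0.026,0,-0.087,0,-77,0]]'; python3 to.py .538 .289 .10 -110.9 -65 .011 .0
```

```text
time_s: 5.15
tcp_pos: [0.5375, 0.2973, 0.0932]
eef_rot: [179.5, 41.7, -111.3]
contact_force: [-1.6, -1.1, -2.2]
gripper_width: 0.0274
gripper_force: 20.0
tcp goal [0.5416 0.2983 0.0954] row [-0.0032, -0.0034, -0.0] [0.2, -23.3, -0.4] rows 3.3
joints [ 21.6  15.6 -20.9 -55.7 -36.6  -1.4] F [-1.6 -1.1 -2.2]
```

```bash
python3 drive.py '[[0,0,0,0,-5,0],[0,0,0,0,-12,0],[0,0,0,0,-15,0],[0,0,0,0,-15,0],[0,0,0,0,-15,0],[0,0,0,0,-15,0]]'; python3 to.py .538 .289 .10 -110.9 -65 .011 .0; python3 - <<'E'
from h import *
from plant import r
V=[]
for n in("scene","top"):
    c=r.capture(n);np.savez(f"pics/{n}2.npz",**c); V.append(cv2.resize(c["frame"][100:250,80:280],None,fx=2,fy=2))
cv2.imwrite("pics/up.png",np.hstack(V)[:,:,::-1])
E
```

```text
time_s: 5.65
tcp_pos: [0.5375, 0.2954, 0.0911]
eef_rot: [178.9, 56.3, -112.0]
contact_force: [-0.2, 0.6, 1.0]
gripper_width: 0.0277
gripper_force: 20.0
tcp goal [0.5416 0.2983 0.0954] row [-0.0059, -0.0027, 0.001] [0.1, -8.7, -0.6] rows 1.2
joints [  5.2  21.6 -22.4 -78.8 -49.7  31.1] F [-0.2  0.6  1. ]
```

View pics/up.png

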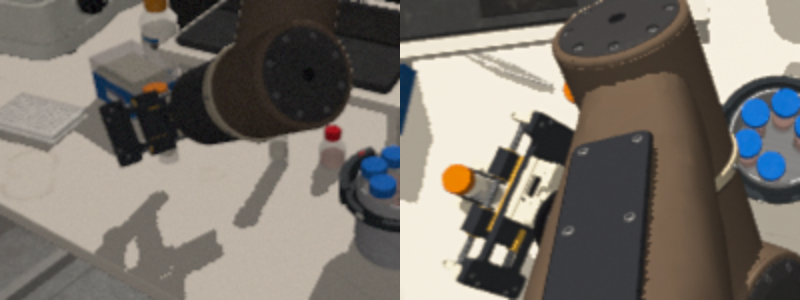

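Top crop: the tube is nearly upright, with its cap at top-view pixel (109,190). The arm is clear of the standing tube. I'll compute the foot height from the cap top.

```bash
cat > cap.py <<'E'
import sys
from h import *
def cap(c,xy,rad=.03,z0=.1,z1=.25,lo=(5,110,80),hi=(20,255,255)):
    hsv=cv2.cvtColor(np.ascontiguousarray(c["frame"]),cv2.COLOR_RGB2HSV)
    P=cloud(c,cv2.inRange(hsv,lo,hi)>0); P=P[(np.hypot(P[:,0]-xy[0],P[:,1]-xy[1])<rad)&(P[:,2]>z0)&(P[:,2]<z1)]
    if len(P)<20: return None
    zt=np.percentile(P[:,2],90); t=P[P[:,2]>zt-.006]
    A=np.c_[t[:,:2]-t[:,:2].mean(0),np.ones(len(t))]; n=np.linalg.lstsq(A,t[:,2],rcond=None)[0]
    return len(t),((t.min(0)+t.max(0))/2)[:2].round(4),t[:,:2].mean(0).round(4),t[:,2].mean().round(4),"slope deg",np.degrees(n[:2]).round(1)
E
python3 - <<'E'
from cap import *
for n in("top2","scene2"): print(n,cap(load(n),(.54,.295),.05))
E
python3 drive.py '[[0,0,0,0,-7,0],[0,0,0,0,-7,0],[0,0,0,0,-7,0],[0,0,0,0,-7,0]]'; python3 - <<'E'
from cap import *
from plant import r
s=r.get_state();print(s["tcp_pos"],s["eef_rot"])
for n in("top","scene"): print(n,cap(r.capture(n),(.54,.295),.05))
E
```

```text
top2 (183, array([0.5341, 0.289 ]), array([0.5338, 0.289 ]), np.float64(0.1453), 'slope deg', array([-2.1, -4.3]))
scene2 (50, array([0.5345, 0.2792]), array([0.5366, 0.2894]), np.float64(0.1462), 'slope deg', array([-6.6, -8.1]))
time_s: 6.08
tcp_pos: [0.5369, 0.297, 0.0915]
eef_rot: [178.7, 63.3, -112.1]
contact_force: [0.2, -0.1, -1.0]
gripper_width: 0.0276
gripper_force: 20.0
[0.53687098 0.29700943 0.0915196 ] [ 178.72919086   63.26501683 -112.09885357]
top (189, array([0.5314, 0.2843]), array([0.5316, 0.2842]), np.float64(0.1444), 'slope deg', array([ 0.7, -1.5]))
scene (72, array([0.532 , 0.2869]), array([0.5323, 0.286 ]), np.float64(0.1459), 'slope deg', array([0.7, 3.2]))
```

```bash
python3 drive.py '[[0.006,0,0.003,0,0,0],[0.012,0,0.006,0,0,0],[0.018,0,0.009,0,0,0],[0.0245,0,0.0123,0,0,0],[0.0245,0,0.0123,0,0,0],[0.0245,0,0.0123,0,0,0],[0.0245,0,0.0123,0,0,0]]'; python3 drive.py '[[0.0009,0,0.0004,0,0,0],[0.0018,0,0.0009,0,0,0],[0.0018,0,0.0009,0,0,0]]'; python3 - <<'E'
from cap import *
from plant import r
s=r.get_state();print(s["tcp_pos"],s["eef_rot"])
for n in("top","scene"): print(n,cap(r.capture(n),(.54,.295),.05))
E
```

```text
time_s: 6.77
tcp_pos: [0.5367, 0.2966, 0.0638]
eef_rot: [178.7, 63.3, -112.2]
contact_force: [0.3, -0.8, -0.7]
gripper_width: 0.0274
gripper_force: 20.0
time_s: 7.02
tcp_pos: [0.5367, 0.2966, 0.0622]
eef_rot: [178.8, 63.4, -112.1]
contact_force: [0.1, 0.2, -1.7]
gripper_width: 0.0276
gripper_force: 20.0
[0.53674013 0.29663118 0.06217866] [ 178.79616226   63.35536551 -112.0962267 ]
top (172, array([0.532 , 0.2843]), array([0.5315, 0.2835]), np.float64(0.1149), 'slope deg', array([-1.3,  1. ]))
scene (73, array([0.5325, 0.2852]), array([0.5315, 0.285 ]), np.float64(0.1161), 'slope deg', array([0.1, 3.1]))
```

```bash
python3 drive.py '[[0.0013,0,0.0007,0,0,0],[0.0027,0,0.0013,0,0,0],[0.0027,0,0.0013,0,0,0]]'; python3 drive.py '[[0.0009,0,0.0004,0,0,0],[0.0009,0,0.0004,0,0,0],[0.0009,0,0.0004,0,0,0]]';python3 drive.py '[[0.0009,0,0.0004,0,0,0],[0.0009,0,0.0004,0,0,0],[0.0009,0,0.0004,0,0,0]]'| grep -E "tcp|contact"
```

```text
time_s: 7.37
tcp_pos: [0.5365, 0.2966, 0.0588]
eef_rot: [178.7, 63.3, -112.2]
contact_force: [0.6, -0.3, -1.2]
gripper_width: 0.0275
gripper_force: 20.0
time_s: 7.62
tcp_pos: [0.5366, 0.2966, 0.058]
eef_rot: [178.7, 63.4, -112.1]
contact_force: [0.4, -0.8, -0.6]
gripper_width: 0.0274
gripper_force: 20.0
tcp_pos: [0.5367, 0.2967, 0.0575]
contact_force: [0.1, -0.8, 1.2]
```

```bash
python3 drive.py '[[0.0005,0,0.0002,0,0,0],[0.0005,0,0.0002,0,0,0]]'| grep -E "tcp|contact"; python3 drive.py '[[0,0,0,0,0,0],[0,0,0,0,0,0],[0,0,0,0,0,0],[0,0,0,0,0,0],[0,0,0,0,0,0],[0,0,0,0,0,0],[0,0,0,0,0,0]]' 0.075; python3 - <<'E'
from cap import *
from plant import r
for n in("top","scene"): print(n,cap(r.capture(n),(.54,.295),.05,.02))
E
```

```text
tcp_pos: [0.5368, 0.2969, 0.0574]
contact_force: [-1.3, -0.8, 5.9]
time_s: 8.62
tcp_pos: [0.5366, 0.2965, 0.0565]
eef_rot: [178.7, 63.3, -112.1]
contact_force: [0.6, 0.4, -0.5]
gripper_width: 0.0687
gripper_force: 0.0
top (171, array([0.5313, 0.2841]), array([0.5312, 0.284 ]), np.float64(0.11), 'slope deg', array([1.1, 0.8]))
scene (77, array([0.5316, 0.2879]), array([0.531 , 0.2848]), np.float64(0.1108), 'slope deg', array([1.5, 4.1]))
```

```bash
python3 drive.py '[[0,0,-0.03,0,0,0],[0,0,-0.06,0,0,0],[0,0,-0.1,0,0,0],[-0.02,0,-0.13,0,0,0],[-0.055,0,-0.15,0,0,0],[-0.09,0,-0.165,0,0,0],[-0.11,0,-0.17,0,7,0],[-0.11,0,-0.17,0,14,0],[-0.11,0,-0.17,0,21,0],[-0.11,0,-0.17,0,28,0],[-0.11,0,-0.17,0,35,0],[-0.11,0,-0.17,0,42,0]]' 0.07; python3 to.py .5312 .2842 .112 -110 0 .008 .1
```

```text
time_s: 9.72
tcp_pos: [0.5014, 0.2001, 0.233]
eef_rot: [179.3, 27.9, -111.3]
contact_force: [-0.4, -2.0, -1.3]
gripper_width: 0.0701
gripper_force: 0.0
tcp goal [0.5312 0.2842 0.204 ] row [-0.0653, 0.002, 0.0673] [0.3, 27.9, -1.1] rows 3.9
joints [ 27.7  -0.2 -20.4 -23.9 -51.  -36.8] F [-0.4 -2.  -1.3]
```

```bash
python3 drive.py '[[-0.065,0.002,0.067,0,7,0],[-0.065,0.002,0.067,0,14,0],[-0.065,0.002,0.067,0,21,0],[-0.065,0.002,0.067,0,28,-1],[-0.065,0.002,0.067,0,28,-1],[-0.065,0.002,0.067,0,28,-1],[-0.065,0.002,0.067,0,28,-1],[-0.065,0.002,0.067,0,28,-1]]' 0.065;  python3 - <<'E'
from cap import *
from plant import r
for n in("top","scene","wrist"): 
  c=r.capture(n)
  print(n,cap(c,(.531,.2845),.04,.02), cap(c,(.644,.175),.04,.02))
E
python3 to.py .5312 .2842 .112 -110 0 .008 0
```

```text
time_s: 10.38
tcp_pos: [0.53, 0.2828, 0.2021]
eef_rot: [179.4, 0.0, -110.0]
contact_force: [0.9, -0.1, 0.0]
gripper_width: 0.0648
gripper_force: 0.0
top (169, array([0.5306, 0.2845]), array([0.5309, 0.2841]), np.float64(0.1103), 'slope deg', array([ 0.7, -0.3])) (158, array([0.6446, 0.1742]), array([0.6442, 0.1741]), np.float64(0.1102), 'slope deg', array([0.7, 1.7]))
scene (77, array([0.531 , 0.2875]), array([0.5303, 0.2848]), np.float64(0.1112), 'slope deg', array([1. , 3.1])) (63, array([0.6453, 0.1756]), array([0.6434, 0.1737]), np.float64(0.1111), 'slope deg', array([-1.7,  1.3]))
wrist (887, array([0.5321, 0.2861]), array([0.532 , 0.2856]), np.float64(0.11), 'slope deg', array([0.5, 1.4])) (1127, array([0.6448, 0.1765]), array([0.6441, 0.1763]), np.float64(0.1097), 'slope deg', array([ 1.2, -0.3]))
tcp goal [0.5312 0.2842 0.104 ] row [-0.0018, -0.0011, 0.0989] [0.6, 0.1, -0.1] rows 2.4
joints [ 46.3  14.8 -10.5  -0.6 -64.9 -66.1] F [-0.4  0.6  0.6]
```

```bash
python3 drive.py '[[-0.002,-0.001,0.03,0.6,0,0],[-0.002,-0.001,0.06,0.6,0,0],[-0.002,-0.001,0.085,0.6,0,0],[-0.002,-0.001,0.098,0.6,0,0],[-0.002,-0.001,0.098,0.6,0,0],[-0.002,-0.001,0.098,0.6,0,0]]'; python3 drive.py '[[0,0,0,0,0,0],[0,0,0,0,0,0],[0,0,0,0,0,0],[0,0,0,0,0,0],[0,0,0,0,0,0],[0,0,0,0,0,0],[0,0,0,0,0,0],[0,0,0,0,0,0]]' 0.025 20
```

```text
time_s: 11.03
tcp_pos: [0.5311, 0.2847, 0.1043]
eef_rot: [-180.0, -0.1, -110.0]
contact_force: [1.0, 0.4, 0.9]
gripper_width: 0.0649
gripper_force: 0.0
time_s: 11.7
tcp_pos: [0.5312, 0.2857, 0.1043]
eef_rot: [-180.0, -0.0, -110.0]
contact_force: [1.2, -0.2, 3.8]
gripper_width: 0.0322
gripper_force: 20.0
```

```bash
cat > caps.py <<'E'
from h import *
def caps(c,k=5):
    hsv=cv2.cvtColor(np.ascontiguousarray(c["frame"]),cv2.COLOR_RGB2HSV)
    P=cloud(c,cv2.inRange(hsv,(100,120,40),(125,255,255))>0)
    P=P[(np.hypot(P[:,0]-.598,P[:,1]+.053)<.06)&(P[:,2]>.1125)]
    _,l,ce=cv2.kmeans(P[:,:2].astype(np.float32),k,None,(3,100,1e-6),20,cv2.KMEANS_PP_CENTERS)
    l=l.ravel(); out=[]
    for i in range(k):
        q=P[l==i,:2]; e=cv2.minEnclosingCircle(q.astype(np.float32)); out.append([*q.mean(0),*e[0],e[1]])
    out=np.array(out); a=np.degrees(np.arctan2(out[:,1]+.053,out[:,0]-.598)); o=np.argsort(a)
    return np.c_[out[o],a[o],np.hypot(out[o,0]-.598,out[o,1]+.053)]
E
python3 - <<'E'
from caps import *
for n in("top0","scene0"): print(n);print(caps(load(n)).round(4))
# rim circle from top view: steel rim at z=.1
c=load("top0");P=cloud(c,np.ones((384,512),bool))
q=P[(abs(P[:,2]-.089)<.012)]; d=np.hypot(q[:,0]-.598,q[:,1]+.053); q=q[(d<.09)&(d>.06)]
e=cv2.minEnclosingCircle(q[:,:2].astype(np.float32));print("collar",e)
E
python3 drive.py '[[0,0,-0.02,0,0,0],[0,0,-0.05,0,0,0],[0,0,-0.09,0,0,0],[0,0,-0.13,0,0,0],[0,0,-0.17,0,0,0],[0,0,-0.17,0,0,0],[0,0,-0.17,0,0,0]]'; python3 - <<'E'
from cap import *
from plant import r
for n in("top","scene"): print(n,cap(r.capture(n),(.531,.2845),.04,.02,.35))
E
```

```text
top0
[[ 6.070000e-01 -8.730000e-02  6.075000e-01 -8.710000e-02  1.600000e-02
  -7.526530e+01  3.540000e-02]
 [ 6.334000e-01 -6.080000e-02  6.336000e-01 -6.070000e-02  1.640000e-02
  -1.246000e+01  3.630000e-02]
 [ 6.210000e-01 -2.700000e-02  6.210000e-01 -2.610000e-02  1.660000e-02
   4.852340e+01  3.470000e-02]
 [ 5.866000e-01 -1.870000e-02  5.866000e-01 -1.810000e-02  1.640000e-02
   1.083616e+02  3.620000e-02]
 [ 5.615000e-01 -4.540000e-02  5.614000e-01 -4.530000e-02  1.590000e-02
   1.682981e+02  3.730000e-02]]
scene0
[[ 6.070000e-01 -8.570000e-02  6.077000e-01 -8.540000e-02  1.700000e-02
  -7.458820e+01  3.400000e-02]
 [ 6.322000e-01 -6.030000e-02  6.328000e-01 -6.030000e-02  1.550000e-02
  -1.204800e+01  3.500000e-02]
 [ 6.200000e-01 -2.640000e-02  6.203000e-01 -2.530000e-02  1.690000e-02
   5.046230e+01  3.450000e-02]
 [ 5.863000e-01 -1.650000e-02  5.877000e-01 -1.540000e-02  1.730000e-02
   1.077605e+02  3.840000e-02]
 [ 5.614000e-01 -4.400000e-02  5.623000e-01 -4.450000e-02  1.720000e-02
   1.661673e+02  3.770000e-02]]
collar ((0.5976407527923584, -0.05366196110844612), 0.07876130938529968)
time_s: 12.28
tcp_pos: [0.5317, 0.2864, 0.2766]
eef_rot: [-179.9, 0.2, -110.0]
contact_force: [-0.1, -0.1, -2.1]
gripper_width: 0.0321
gripper_force: 20.0
top (174, array([0.5298, 0.2871]), array([0.5299, 0.2833]), np.float64(0.2825), 'slope deg', array([2.2, 1.2]))
scene (70, array([0.5303, 0.2852]), array([0.5295, 0.283 ]), np.float64(0.2807), 'slope deg', array([3.3, 5.6]))
```

```bash
python3 drive.py '[[0.03,-0.015,0,0,0,0],[0.06,-0.03,0,0,0,0],[0.1,-0.05,0,0,0,0],[0.14,-0.07,0,0,0,0],[0.18,-0.09,0,0,0,0],[0.22,-0.11,0,0,0,0],[0.26,-0.13,0,0,0,0],[0.30,-0.15,0,0,0,0],[0.328,-0.164,0,0,0,0],[0.328,-0.164,0,0,0,0],[0.328,-0.164,0,0,0,0],[0.328,-0.164,0,0,0,0]]'; python3 to.py .5737 -.0775 .27 -110 0 0 0; python3 - <<'E'
from cap import *
from caps import caps
from plant import r
for n in("top","scene"):
    c=r.capture(n);np.savez(f"pics/{n}3.npz",**c); print(n,cap(c,(.573,-.08),.04,.02,.35))
print(caps(r.capture("scene"))[:,:2].round(4))
E
```

```text
time_s: 13.38
tcp_pos: [0.5723, -0.0793, 0.2723]
eef_rot: [179.8, -0.1, -110.1]
contact_force: [-0.7, 0.9, -0.6]
gripper_width: 0.0319
gripper_force: 20.0
tcp goal [ 0.5737 -0.0775  0.27  ] row [-0.0022, -0.0007, 0.0023] [0.2, -0.1, -0.1] rows 0.1
joints [ 11.5  10.   -7.7   0.  -72.5 -31.6] F [-0.7  0.9 -0.6]
top None
scene (72, array([ 0.5768, -0.0804]), array([ 0.5713, -0.0826]), np.float64(0.2801), 'slope deg', array([20.4,  7.1]))
[[ 0.6059 -0.0861]
 [ 0.63   -0.063 ]
 [ 0.6193 -0.0266]
 [ 0.5862 -0.0169]
 [ 0.5602 -0.0473]]
```

```bash
python3 - <<'E'
from caps import *
from cap import cap
from plant import r
c=r.capture("wrist");np.savez("pics/w3.npz",**c);cv2.imwrite("pics/w3.png",c["frame"][:,:,::-1])
print(r.get_state()["tcp_pos"]); print(caps(c).round(4))
for b in blobs(c,(0,120,70),(8,255,255),6): print(b[0],b[1][4],cloud(c,b[2]).mean(0).round(4) if (c["z_map"][b[2]]>0).any() else 0)
E
```

```text
[ 0.57295167 -0.07747712  0.2738313 ]
[[ 6.008000e-01 -8.610000e-02  5.994000e-01 -8.610000e-02  1.650000e-02
  -8.514310e+01  3.320000e-02]
 [ 6.146000e-01 -8.640000e-02  6.106000e-01 -8.590000e-02  1.510000e-02
  -6.359150e+01  3.730000e-02]
 [ 6.340000e-01 -6.020000e-02  6.341000e-01 -5.960000e-02  1.590000e-02
  -1.127170e+01  3.670000e-02]
 [ 6.238000e-01 -3.470000e-02  6.244000e-01 -3.560000e-02  1.420000e-02
   3.541690e+01  3.160000e-02]
 [ 5.575000e-01 -4.490000e-02  5.626000e-01 -5.320000e-02  2.430000e-02
   1.687088e+02  4.130000e-02]]
[240.19473385  36.55711309] 5279 [ 0.5397 -0.2313  0.0368]
[248.89655172  19.96551724] 87 [ 0.5244 -0.241   0.0553]
[136.6969697   29.24242424] 33 [ 0.661  -0.2904  0.0138]
[236.07692308 140.92307692] 26 [ 0.5824 -0.1221  0.1006]
[228.82758621 304.63793103] 58 [0.6567 0.0547 0.138 ]
```

View pics/w3.png

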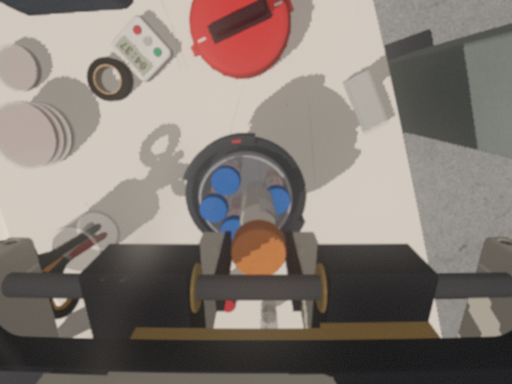

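Wrist view: the held tube is over the gap. The ring caps are at (226,181), (213,208), (232,226) and (277,199), and the red mark is at (236,141). Positions match the top view to about 1 mm, so I'll lower it.

```bash
python3 drive.py '[[0.0007,-0.0008,0.02,0,0,0],[0.0007,-0.0008,0.045,0,0,0],[0.0007,-0.0008,0.06,0,0,0],[0.0007,-0.0008,0.075,0,0,0],[0.0007,-0.0008,0.085,0,0,0],[0.0007,-0.0008,0.085,0,0,0]]';python3 drive.py '[[0,0,0.015,0,0,0],[0,0,0.03,0,0,0],[0,0,0.045,0,0,0],[0,0,0.055,0,0,0],[0,0,0.055,0,0,0]]'; python3 - <<'E'
from caps import *
from cap import cap
from plant import r
c=r.capture("scene"); np.savez("pics/s4.npz",**c);print(cap(c,(.573,-.08),.03,.05,.35)); print(caps(c)[:,:2].round(4))
E
```

```text
time_s: 14.08
tcp_pos: [0.5724, -0.0788, 0.187]
eef_rot: [179.8, -0.1, -109.9]
contact_force: [-0.3, 0.4, -1.2]
gripper_width: 0.0322
gripper_force: 20.0
time_s: 14.5
tcp_pos: [0.5727, -0.0794, 0.1328]
eef_rot: [179.9, -0.1, -109.9]
contact_force: [-0.2, -0.0, -0.6]
gripper_width: 0.0323
gripper_force: 20.0
(15, array([ 0.565 , -0.0806]), array([ 0.5629, -0.0929]), np.float64(0.2255), 'slope deg', array([2.4, 2.6]))
[[ 0.6051 -0.0903]
 [ 0.6291 -0.0521]
 [ 0.5777 -0.0162]
 [ 0.5646 -0.0365]
 [ 0.5545 -0.0492]]
```

```bash
python3 drive.py '[[-0.001,-0.0004,0.005,0,0,0],[-0.001,-0.0004,0.010,0,0,0],[-0.001,-0.0004,0.0145,0,0,0],[-0.001,-0.0004,0.0145,0,0,0],[-0.001,-0.0004,0.0145,0,0,0]]';python3 drive.py '[[0,0,0,0,0,0],[0,0,0,0,0,0],[0,0,0,0,0,0],[0,0,0,0,0,0],[0,0,0,0,0,0]]' 0.055; python3 drive.py '[[0,0,-0.03,0,0,0],[0,0,-0.07,0,0,0],[0,0,-0.1,0,0,0],[0,0,-0.1,0,0,0]]'; python3 - <<'E'
from caps import *
from cap import cap
from plant import r
c=r.capture("wrist"); np.savez("pics/w5.npz",**c);cv2.imwrite("pics/w5.png",c["frame"][:,:,::-1]);print(cap(c,(.573,-.08),.03,.05,.16),cap(c,(.644,.175),.04,.05,.2)); print(caps(c).round(4)[:,[0,1,4]])
c=r.capture("scene");print(cap(c,(.573,-.08),.03,.05,.16))
E
python3 to.py .6447 .176 .112 -110 0 .008 .1
```

```text
time_s: 14.97
tcp_pos: [0.5742, -0.079, 0.1196]
eef_rot: [180.0, -0.1, -110.0]
contact_force: [0.0, 0.2, -1.1]
gripper_width: 0.032
gripper_force: 20.0
time_s: 15.38
tcp_pos: [0.5744, -0.079, 0.1199]
eef_rot: [-180.0, -0.1, -110.0]
contact_force: [0.4, -0.2, -0.3]
gripper_width: 0.0542
gripper_force: 0.0
time_s: 15.72
tcp_pos: [0.5777, -0.0791, 0.2271]
eef_rot: [-179.4, 0.1, -109.9]
contact_force: [0.9, 0.0, 1.4]
gripper_width: 0.0556
gripper_force: 0.0
(841, array([ 0.5761, -0.0774]), array([ 0.5758, -0.0781]), np.float64(0.114), 'slope deg', array([-0.6,  0.8])) None
[[ 0.6081 -0.0863  0.0164]
 [ 0.6329 -0.0607  0.0165]
 [ 0.6215 -0.0262  0.0164]
 [ 0.5869 -0.0179  0.0165]
 [ 0.5625 -0.0448  0.0163]]
(106, array([ 0.5733, -0.0776]), array([ 0.573 , -0.0784]), np.float64(0.115), 'slope deg', array([3.1, 1.9]))
tcp goal [0.6447 0.176  0.204 ] row [-0.2632, 0.0215, 0.0176] [-0.2, 0.0, 0.0] rows 6.3
joints [ 11.5  11.8 -12.2   0.1 -65.8 -31.5] F [-1.  -0.2 -0.3]
```

View pics/w5.png

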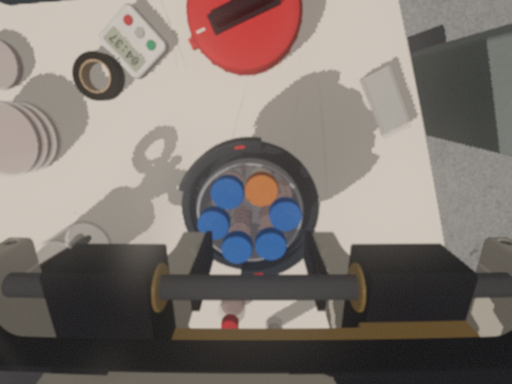

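The wrist view shows the orange cap seated in the ring at (261,190), level with the five blue caps, and the middle free at (248,217). I'll go on to the standing tube.

```bash
python3 drive.py '[[-0.04,0.003,0,0,0,0],[-0.08,0.006,0,0,0,0],[-0.12,0.009,0,0,0,0],[-0.16,0.012,0,0,0,0],[-0.2,0.016,0.005,0,0,0],[-0.24,0.02,0.01,0,0,0],[-0.263,0.0215,0.017,0,0,0],[-0.263,0.0215,0.017,0,0,0],[-0.263,0.0215,0.017,0,0,0],[-0.263,0.0215,0.017,0,0,0]]' 0.06;  python3 - <<'E'
from cap import *
from plant import r
for n in("top","wrist"): 
  c=r.capture(n)
  print(n,cap(c,(.644,.175),.04,.02,.16))
E
python3 to.py .6447 .176 .112 -110 0 .008 0
```

```text
time_s: 16.65
tcp_pos: [0.6433, 0.1751, 0.2013]
eef_rot: [179.9, -0.2, -110.0]
contact_force: [0.7, -0.9, 0.2]
gripper_width: 0.0601
gripper_force: 0.0
top (159, array([0.6446, 0.1738]), array([0.6442, 0.1738]), np.float64(0.1103), 'slope deg', array([-0.9,  0.6]))
wrist (886, array([0.6455, 0.1756]), array([0.6455, 0.1749]), np.float64(0.11), 'slope deg', array([-0. ,  1.2]))
tcp goal [0.6447 0.176  0.104 ] row [-0.0019, -0.0004, 0.0984] [0.0, -0.1, -0.0] rows 2.4
joints [ 31.9  20.7  -2.4   0.1 -67.  -52. ] F [ 0.3 -0.7 -0.3]
```

```bash
python3 drive.py '[[-0.001,-0.0006,0.03,0,0,0],[-0.001,-0.0006,0.06,0,0,0],[-0.001,-0.0006,0.085,0,0,0],[-0.001,-0.0006,0.098,0,0,0],[-0.001,-0.0006,0.098,0,0,0],[-0.001,-0.0006,0.098,0,0,0]]'; python3 drive.py '[[0,0,0,0,0,0],[0,0,0,0,0,0],[0,0,0,0,0,0],[0,0,0,0,0,0],[0,0,0,0,0,0],[0,0,0,0,0,0],[0,0,0,0,0,0],[0,0,0,0,0,0]]' 0.025 20;python3 drive.py '[[0,0,-0.02,0,0,0],[0,0,-0.05,0,0,0],[0,0,-0.09,0,0,0],[0,0,-0.13,0,0,0],[0,0,-0.17,0,0,0],[0,0,-0.17,0,0,0],[0,0,-0.17,0,0,0]]'; python3 to.py .5985 -.0518 .274 -110 0 0 0
```

```text
time_s: 17.25
tcp_pos: [0.6448, 0.1751, 0.1047]
eef_rot: [180.0, -0.1, -110.0]
contact_force: [-0.3, 0.8, 0.2]
gripper_width: 0.0597
gripper_force: 0.0
time_s: 17.92
tcp_pos: [0.6453, 0.1765, 0.1052]
eef_rot: [-179.9, -0.0, -110.0]
contact_force: [0.3, -0.4, 4.2]
gripper_width: 0.0325
gripper_force: 20.0
time_s: 18.5
tcp_pos: [0.6457, 0.177, 0.2774]
eef_rot: [-179.8, 0.2, -110.0]
contact_force: [0.2, 0.2, -2.0]
gripper_width: 0.0319
gripper_force: 20.0
tcp goal [ 0.5985 -0.0518  0.274 ] row [0.2312, -0.0337, 0.0028] [-0.2, 0.2, 0.0] rows 5.6
joints [ 32.   18.4   4.2   0.  -75.5 -52. ] F [ 0.2  0.2 -2. ]
```

```bash
python3 drive.py '[[0.03,-0.005,0,0,0,0],[0.07,-0.01,0,0,0,0],[0.11,-0.016,0,0,0,0],[0.15,-0.022,0,0,0,0],[0.19,-0.028,0,0,0,0],[0.22,-0.032,0,0,0,0],[0.231,-0.0335,0.002,0,0,0],[0.231,-0.0335,0.002,0,0,0],[0.231,-0.0335,0.002,0,0,0],[0.231,-0.0335,0.002,0,0,0]]'; python3 to.py .5985 -.0515 .274 -110 0 0 0; python3 - <<'E'
from cap import cap
from h import *
from plant import r
c=r.capture("wrist"); np.savez("pics/w6.npz",**c); print(cap(c,(.573,-.08),.03,.05,.16))
for b in blobs(c,(0,120,70),(8,255,255),6): print(b[0],b[1][4],cloud(c,b[2]).mean(0).round(4) if (c["z_map"][b[2]]>0).any() else 0)
E
```

```text
time_s: 19.33
tcp_pos: [0.5973, -0.0515, 0.2718]
eef_rot: [179.9, -0.1, -110.0]
contact_force: [-0.3, 0.4, -0.5]
gripper_width: 0.0322
gripper_force: 20.0
tcp goal [ 0.5985 -0.0515  0.274 ] row [-0.0004, -0.0011, -0.0022] [0.1, -0.1, 0.0] rows 0.1
joints [ 13.8  12.1  -5.2   0.  -72.9 -33.7] F [-0.3  0.4 -0.5]
(685, array([ 0.5759, -0.0779]), array([ 0.5756, -0.078 ]), np.float64(0.114), 'slope deg', array([-0. ,  0.5]))
[144.52173913   1.47826087] 23 [ 0.6615 -0.2889  0.0137]
[251.53683365  22.07045272] 3733 [ 0.5456 -0.2155  0.0356]
[248.10714286 110.67857143] 28 [ 0.5826 -0.1221  0.1002]
```

```bash
python3 drive.py '[[0,-0.0008,0.02,0,0,0],[0,-0.0008,0.045,0,0,0],[0,-0.0008,0.06,0,0,0],[0,-0.0008,0.075,0,0,0],[0,-0.0008,0.085,0,0,0],[0,-0.0008,0.085,0,0,0]]';python3 drive.py '[[0,0,0.015,0,0,0],[0,0,0.03,0,0,0],[0,0,0.045,0,0,0],[0,0,0.055,0,0,0],[0,0,0.055,0,0,0]]'; python3 to.py .5985 -.0515 .1195 -110 0 0 0
```

```text
time_s: 19.88
tcp_pos: [0.5971, -0.0515, 0.1851]
eef_rot: [179.8, -0.2, -109.9]
contact_force: [-1.1, -0.3, -0.8]
gripper_width: 0.0321
gripper_force: 20.0
time_s: 20.3
tcp_pos: [0.5973, -0.0522, 0.1311]
eef_rot: [179.9, -0.1, -110.0]
contact_force: [-0.8, -0.5, -1.2]
gripper_width: 0.0323
gripper_force: 20.0
tcp goal [ 0.5985 -0.0515  0.1195] row [-0.0011, -0.0009, 0.0116] [0.1, -0.1, 0.0] rows 0.3
joints [ 13.7  18.1 -16.3   0.  -55.8 -33.7] F [-0.8 -0.5 -1.2]
```

```bash
python3 drive.py '[[-0.001,-0.0009,0.004,0,0,0],[-0.001,-0.0009,0.008,0,0,0],[-0.001,-0.0009,0.0125,0,0,0],[-0.001,-0.0009,0.0125,0,0,0],[-0.001,-0.0009,0.0125,0,0,0]]';python3 drive.py '[[0,0,0,0,0,0],[0,0,0,0,0,0],[0,0,0,0,0,0],[0,0,0,0,0,0],[0,0,0,0,0,0]]' 0.055; python3 drive.py '[[0,0,-0.03,0,0,0],[0,0,-0.07,0,0,0],[0,0,-0.1,0,0,0],[0,0,-0.12,0,0,0],[0,0,-0.12,0,0,0]]'; python3 - <<'E'
from caps import *
from cap import cap
from plant import r
c=r.capture("wrist"); np.savez("pics/w7.npz",**c);cv2.imwrite("pics/w7.png",c["frame"][:,:,::-1]);print(cap(c,(.573,-.08),.02,.05,.16),cap(c,(.6,-.051),.02,.05,.16)); print(caps(c).round(4)[:,[0,1,4]])
c=r.capture("scene");print(cap(c,(.573,-.08),.02,.05,.16),cap(c,(.599,-.052),.02,.05,.2))
E
```

```text
time_s: 20.72
tcp_pos: [0.5993, -0.0519, 0.1203]
eef_rot: [-180.0, -0.1, -110.0]
contact_force: [-0.2, 0.6, -0.1]
gripper_width: 0.0321
gripper_force: 20.0
time_s: 21.13
tcp_pos: [0.5995, -0.0519, 0.1204]
eef_rot: [-180.0, -0.1, -110.0]
contact_force: [-0.1, -0.9, -0.5]
gripper_width: 0.0542
gripper_force: 0.0
time_s: 21.55
tcp_pos: [0.6018, -0.0518, 0.2459]
eef_rot: [-179.5, 0.1, -109.9]
contact_force: [0.0, 0.2, 0.6]
gripper_width: 0.055
gripper_force: 0.0
(816, array([ 0.5759, -0.0778]), array([ 0.5757, -0.078 ]), np.float64(0.114), 'slope deg', array([-0. ,  0.9])) (748, array([ 0.6   , -0.0521]), array([ 0.5999, -0.0529]), np.float64(0.114), 'slope deg', array([0.2, 1.2]))
[[ 0.6084 -0.0863  0.0156]
 [ 0.6341 -0.0598  0.016 ]
 [ 0.6221 -0.0257  0.016 ]
 [ 0.5873 -0.0176  0.0163]
 [ 0.5626 -0.0446  0.0158]]
(107, array([ 0.5748, -0.0768]), array([ 0.5734, -0.0781]), np.float64(0.1153), 'slope deg', array([2.2, 0.6])) (95, array([ 0.6005, -0.0516]), array([ 0.5978, -0.0521]), np.float64(0.1152), 'slope deg', array([-0.6,  1. ]))
```

```bash
python3 to.py .5345 -.247 .17 2.7 0 0 0; python3 drive.py '[[0.04,0.02,0,0,0,-7],[0.08,0.04,0,0,0,-14],[0.12,0.06,0,0,0,-21],[0.16,0.08,0,0,0,-28],[0.18,0.1,0,0,0,-35],[0.2,0.12,0,0,0,-42],[0.205,0.126,0,0,0,-49],[0.205,0.126,0,0,0,-56],[0.205,0.126,0,0,0,-63],[0.205,0.126,0,0,0,-70],[0.205,0.126,0,0,0,-77],[0.205,0.126,0,0,0,-84]]' 0.06;python3 to.py .5345 -.247 .17 2.7 0 0 0
```

```text
tcp goal [ 0.5345 -0.247   0.17  ] row [0.2059, -0.0054, 0.0711] [-0.1, -0.1, -112.7] rows 15.7
joints [ 13.7  13.1  -7.8   0.  -69.  -33.7] F [-1.1  0.1  0.3]
time_s: 22.65
tcp_pos: [0.4101, -0.2013, 0.2391]
eef_rot: [179.9, 0.1, -25.6]
contact_force: [-0.6, -0.3, 0.4]
gripper_width: 0.06
gripper_force: 0.0
tcp goal [ 0.5345 -0.247   0.17  ] row [0.1321, -0.0128, 0.0688] [0.1, 0.1, -28.3] rows 4.0
joints [ -1.3  -1.  -24.3   0.  -66.8  65.6] F [-0.6 -0.3  0.4]
```

```bash
python3 drive.py '[[0.04,-0.004,0,0,0,-7],[0.08,-0.008,0.02,0,0,-14],[0.115,-0.012,0.04,0,0,-21],[0.132,-0.013,0.068,0,0,-28],[0.132,-0.013,0.068,0,0,-28.3],[0.132,-0.013,0.068,0,0,-28.3],[0.132,-0.013,0.068,0,0,-28.3],[0.132,-0.013,0.068,0,0,-28.3]]'; cat > lid.py <<'E'
from h import *
def lid(c,xy,zb=.0635,zt=.0390):
    P=cloud(c,np.ones((384,512),bool)); L=P[np.hypot(P[:,0]-xy[0],P[:,1]-xy[1])<.07]
    g=L[(L[:,2]>zb-.004)&(L[:,2]<zb+.006)]; rc=cv2.minAreaRect((g[:,:2]*1000).astype(np.float32))
    m=g[:,:2].mean(0);w,v=np.linalg.eigh(np.cov((g[:,:2]-m).T))
    d=L[abs(L[:,2]-zt)<.003]; A=np.c_[d[:,:2]-d[:,:2].mean(0),np.ones(len(d))]; n=np.linalg.lstsq(A,d[:,2],rcond=None)[0]
    return "bar",len(g),m.round(4),"rect",np.round(rc[0],1),np.round(rc[1],1),"ang",np.degrees(np.arctan2(v[1,1],v[0,1])).round(1),"z",np.median(g[:,2]).round(4),"disc z",np.median(d[:,2]).round(4),len(d),np.degrees(n[:2]).round(1)
E
python3 - <<'E'
from lid import *
from plant import r
print(r.get_state()["tcp_pos"])
c=r.capture("wrist"); np.savez("pics/w8.npz",**c); cv2.imwrite("pics/w8.png",c["frame"][:,:,::-1]); print(lid(c,(.534,-.247)))
print(lid(r.capture("scene"),(.534,-.247)))
E
```

```text
time_s: 23.32
tcp_pos: [0.535, -0.2475, 0.1734]
eef_rot: [179.9, -0.1, 2.3]
contact_force: [-0.8, 0.2, -0.3]
gripper_width: 0.06
gripper_force: 0.0
[ 0.53500408 -0.24751619  0.17344989]
('bar', 916, array([ 0.5363, -0.2478]), 'rect', array([ 535., -248.]), array([65.2, 14. ]), 'ang', np.float64(-177.0), 'z', np.float64(0.0622), 'disc z', np.float64(0.0375), 7934, array([0., 0.]))
('bar', 145, array([ 0.5311, -0.2474]), 'rect', array([ 533.5, -246.9]), array([66.2, 14.2]), 'ang', np.float64(-176.7), 'z', np.float64(0.0636), 'disc z', np.float64(0.0387), 1370, array([0.1, 0. ]))
```

View pics/w8.png

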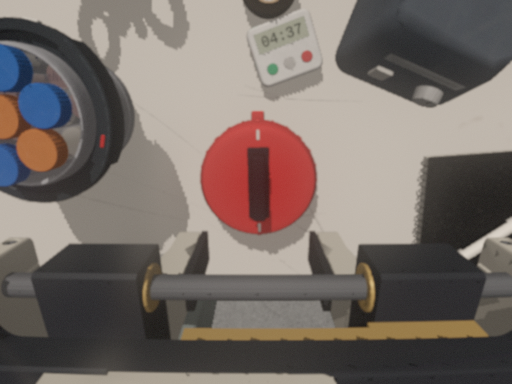

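The wrist view shows the lid bar at (259,184) with its lugs above and below it. It is aligned between the fingers to within 1 mm, and all seven caps are seated. I'll descend and grip the bar.

```bash
python3 drive.py '[[0,0,0.04,0,0,-0.7],[0,0,0.08,0,0,-0.7],[0,0,0.11,0,0,-0.7],[0,0,0.127,0,0,-0.7],[0,0,0.127,0,0,-0.7],[0,0,0.127,0,0,-0.7]]' 0.05; python3 drive.py '[[0,0,0,0,0,0],[0,0,0,0,0,0],[0,0,0,0,0,0],[0,0,0,0,0,0],[0,0,0,0,0,0],[0,0,0,0,0,0],[0,0,0,0,0,0],[0,0,0,0,0,0],[0,0,0,0,0,0]]' 0.005 30; python3 to.py .598 -.0525 .25 -12.8 0 0 0
```

```text
time_s: 23.92
tcp_pos: [0.5352, -0.2477, 0.0462]
eef_rot: [179.9, 0.0, 3.0]
contact_force: [0.0, -0.2, 0.2]
gripper_width: 0.0501
gripper_force: 0.0
time_s: 24.67
tcp_pos: [0.5354, -0.2478, 0.0458]
eef_rot: [179.9, 0.0, 3.0]
contact_force: [-1.1, 1.2, 5.6]
gripper_width: 0.0138
gripper_force: 30.0
tcp goal [ 0.598  -0.0525  0.25  ] row [0.0729, -0.1914, -0.2044] [0.1, -0.0, 15.8] rows 6.9
joints [ -5.8  22.7 -22.7   0.1 -44.6  98.8] F [-1.1  1.2  5.6]
```

```bash
python3 - <<'E'
from h import *
for n in("w5","w7"):
    c=load(n); b=[x for x in blobs(c,(0,120,70),(8,255,255),6,(200,120,300,290))]
    P=plane(c,[x[0] for x in b],.101); print(n,[x[0].round(1).tolist() for x in b],P.round(4).tolist(),[cloud(c,x[2]).mean(0).round(4).tolist() for x in b])
    if len(P)>=2: d=P[-1]-P[0];print(((P[0]+P[-1])/2).round(4),np.degrees(np.arctan2(d[1],d[0])).round(1),np.linalg.norm(d).round(4))
    Q=cloud(c,np.ones((384,512),bool)); d=np.hypot(Q[:,0]-.598,Q[:,1]+.0525); q=Q[(d<.09)&(d>.06)&(abs(Q[:,2]-.095)<.008)]
    print(cv2.minEnclosingCircle(q[:,:2].astype(np.float32)))
E
python3 drive.py '[[0,0,-0.015,0,0,0],[0,0,-0.04,0,0,0],[0,0,-0.08,0,0,0],[0,0,-0.12,0,0,0],[0,0,-0.16,0,0,0],[0,0,-0.18,0,0,0],[0.02,-0.05,-0.18,0,0,5],[0.04,-0.09,-0.18,0,0,10],[0.055,-0.13,-0.18,0,0,15],[0.073,-0.17,-0.18,0,0,15.8],[0.073,-0.191,-0.18,0,0,15.8],[0.073,-0.191,-0.18,0,0,15.8]]'; python3 to.py .598 -.0525 .225 -12.8 0 0 0
```

```text
w5 [[239.4, 146.7]] [[0.5823, -0.1223, 0.101]] [[0.5824, -0.1222, 0.1003]]
((0.5982982516288757, -0.051928069442510605), 0.07832564413547516)
w7 [[269.5, 239.0]] [[0.614, 0.0177, 0.101]] [[0.6141, 0.0182, 0.1001]]
((0.5973762273788452, -0.052290454506874084), 0.07882537692785263)
time_s: 25.67
tcp_pos: [0.599, -0.0472, 0.224]
eef_rot: [-180.0, 0.1, -12.6]
contact_force: [-0.0, -2.0, -2.3]
gripper_width: 0.0137
gripper_force: 30.0
tcp goal [ 0.598  -0.0525  0.225 ] row [0.0002, 0.0053, -0.001] [-0.0, 0.1, 0.2] rows 0.1
joints [ 14.1  13.8  -9.2  -0.  -67.1  63.4] F [-0.  -2.  -2.3]
```

```bash
python3 drive.py '[[0.0004,0.0051,0,0,0,0],[0.0004,0.0051,0.02,0,0,0],[0.0004,0.0051,0.04,0,0,0],[0.0004,0.0051,0.05,0,0,0],[0.0004,0.0051,0.05,0,0,0],[0.0004,0.0051,0.05,0,0,0]]'; python3 to.py .5982 -.0522 .1358 -12.8 0 0 0;  python3 - <<'E'
from h import *
from plant import r
z0=r.get_state()["tcp_pos"][2]
c=r.capture("scene");cv2.imwrite("pics/s9.png",cv2.resize(c["frame"][110:240,200:370],None,fx=4,fy=4)[:,:,::-1])
lo=z0-.0458
hsv=cv2.cvtColor(np.ascontiguousarray(c["frame"]),cv2.COLOR_RGB2HSV)
P=cloud(c,cv2.inRange(hsv,(0,130,60),(9,255,255))>0);P=P[np.hypot(P[:,0]-.598,P[:,1]+.052)<.08]
d=P[abs(P[:,2]-lo-.039)<.005]
A=np.c_[d[:,:2]-d[:,:2].mean(0),np.ones(len(d))];n=np.linalg.lstsq(A,d[:,2],rcond=None)[0]
print("lid origin z by tcp",lo,"top seen",np.median(d[:,2]),len(d),"tilt deg",np.degrees(n[:2]).round(1),"circle",cv2.minEnclosingCircle(d[:,:2].astype(np.float32)))
E
```

```text
time_s: 26.17
tcp_pos: [0.597, -0.0588, 0.1749]
eef_rot: [179.9, 0.1, -12.8]
contact_force: [0.3, 0.4, -1.2]
gripper_width: 0.0135
gripper_force: 30.0
tcp goal [ 0.5982 -0.0522  0.1358] row [-0.0002, -0.0068, 0.039] [0.1, 0.1, -0.0] rows 1.0
joints [ 13.1  15.8 -13.3   0.1 -61.1  64.1] F [ 0.3  0.4 -1.2]
lid origin z by tcp 0.1290547631855704 top seen 0.16772601739351095 752 tilt deg [0.6 0.5] circle ((0.5956243276596069, -0.05920378491282463), 0.060441289097070694)
```

View pics/s9.png

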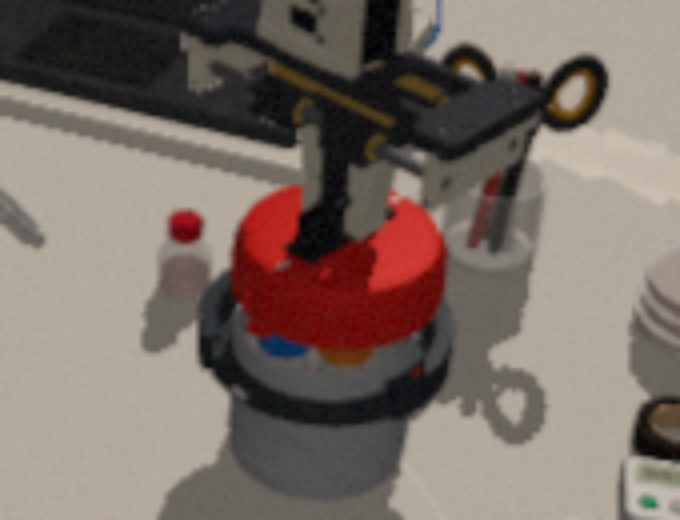

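The scene crop shows the lid level above the canister and the lug near the collar's open part. It sits about 6 mm too far toward -y because the arm was still settling when I read its position. I'll correct that and check before lowering.

```bash
python3 drive.py '[[0,-0.003,0,0,0,0],[0,-0.0066,0,0,0,0],[0,-0.0066,0,0,0,0],[0,-0.0066,0,0,0,0],[0,-0.0066,0,0,0,0],[0,-0.0066,0,0,0,0]]'; python3 to.py .5982 -.0522 .1358 -12.8 0 0 0;  python3 - <<'E'
from h import *
from plant import r
lo=r.get_state()["tcp_pos"][2]-.0458
c=r.capture("scene")
hsv=cv2.cvtColor(np.ascontiguousarray(c["frame"]),cv2.COLOR_RGB2HSV)
P=cloud(c,cv2.inRange(hsv,(0,130,60),(9,255,255))>0);P=P[np.hypot(P[:,0]-.598,P[:,1]+.052)<.08]
d=P[abs(P[:,2]-lo-.039)<.005]
print(cv2.minEnclosingCircle(d[:,:2].astype(np.float32)))
E
```

```text
time_s: 26.72
tcp_pos: [0.5988, -0.0516, 0.1754]
eef_rot: [179.9, -0.0, -12.8]
contact_force: [1.0, 0.7, -2.7]
gripper_width: 0.0138
gripper_force: 30.0
tcp goal [ 0.5982 -0.0522  0.1358] row [-0.0005, 0.0007, 0.0396] [0.1, -0.0, 0.0] rows 0.9
joints [ 13.7  15.8 -13.2   0.1 -61.1  63.5] F [ 1.   0.7 -2.7]
((0.594944179058075, -0.05304189398884773), 0.05977478623390198)
```

```bash
python3 drive.py '[[-0.0005,0.0006,0.005,0,0,0],[-0.0005,0.0006,0.01,0,0,0],[-0.0005,0.0006,0.015,0,0,0],[-0.0005,0.0006,0.02,0,0,0],[-0.0005,0.0006,0.024,0,0,0],[-0.0005,0.0006,0.024,0,0,0]]'; python3 drive.py '[[0,0,0.003,0,0,0],[0,0,0.006,0,0,0],[0,0,0.009,0,0,0],[0,0,0.012,0,0,0],[0,0,0.012,0,0,0],[0,0,0.012,0,0,0]]'; python3 to.py .5982 -.0522 .1348 -12.8 0 0 0
```

```text
time_s: 27.27
tcp_pos: [0.5975, -0.0522, 0.1498]
eef_rot: [179.9, 0.1, -12.8]
contact_force: [0.8, 0.1, -2.8]
gripper_width: 0.0134
gripper_force: 30.0
time_s: 27.77
tcp_pos: [0.5981, -0.0521, 0.139]
eef_rot: [179.9, 0.0, -12.8]
contact_force: [-0.2, -0.5, -2.0]
gripper_width: 0.0137
gripper_force: 30.0
tcp goal [ 0.5982 -0.0522  0.1348] row [0.0001, 0.0, 0.0042] [0.1, 0.0, 0.0] rows 0.1
joints [ 13.7  17.6 -15.8   0.1 -56.6  63.5] F [-0.2 -0.5 -2. ]
```

```bash
python3 drive.py '[[0,0,0.002,0,0,0],[0,0,0.003,0,0,0],[0,0,0.003,0,0,0],[0,0,0.003,0,0,0]]'; for i in 1 2; do python3 drive.py '[[0,0,0.0007,0,0,0],[0,0,0.0007,0,0,0],[0,0,0.0007,0,0,0]]' | grep -E 'tcp|contact'; done
```

```text
time_s: 28.1
tcp_pos: [0.5982, -0.0521, 0.1362]
eef_rot: [179.9, 0.0, -12.8]
contact_force: [-0.4, 0.7, -1.7]
gripper_width: 0.0135
gripper_force: 30.0
tcp_pos: [0.5981, -0.0521, 0.1355]
contact_force: [-0.2, 0.7, -1.7]
tcp_pos: [0.5982, -0.0521, 0.1348]
contact_force: [-0.3, 0.3, -2.0]
```

```bash
for i in 1 2; do python3 drive.py '[[0,0,0.0006,0,0,0],[0,0,0.0006,0,0,0],[0,0,0.0006,0,0,0]]' | grep -E 'tcp|contact'; done
```

```text
tcp_pos: [0.5982, -0.0522, 0.1348]
contact_force: [-3.2, 1.2, 4.6]
tcp_pos: [0.5983, -0.0522, 0.1347]
contact_force: [-4.9, 0.3, 8.7]
```

```bash
python3 drive.py '[[0,0,-0.0012,0,0,0],[0,0,-0.0012,0,0,3],[0,0,-0.0012,0,0,8],[0,0,-0.0012,0,0,14],[0,0,-0.0012,0,0,20],[0,0,-0.0012,0,0,26],[0,0,-0.0012,0,0,32],[0,0,-0.0012,0,0,38],[0,0,-0.0012,0,0,43],[0,0,-0.0012,0,0,46],[0,0,-0.0012,0,0,46],[0,0,-0.0012,0,0,46]]'; python3 to.py .5982 -.0522 .1350 -102.8 0 0 0
```

```text
time_s: 30.1
tcp_pos: [0.5985, -0.0521, 0.1348]
eef_rot: [180.0, -0.1, -58.7]
contact_force: [0.4, -0.5, 0.1]
gripper_width: 0.0141
gripper_force: 30.0
tcp goal [ 0.5982 -0.0522  0.135 ] row [-0.0001, 0.0003, -0.0002] [-0.0, -0.1, 44.1] rows 6.2
joints [ 13.7  17.8 -16.1   0.1 -56.1  17.6] F [ 0.4 -0.5  0.1]
```

```bash
python3 drive.py '[[0,0,-0.0002,0,0,4],[0,0,-0.0002,0,0,10],[0,0,-0.0002,0,0,16],[0,0,-0.0002,0,0,22],[0,0,-0.0002,0,0,28],[0,0,-0.0002,0,0,34],[0,0,-0.0002,0,0,39],[0,0,-0.0002,0,0,42],[0,0,-0.0002,0,0,44],[0,0,-0.0002,0,0,44],[0,0,-0.0002,0,0,44]]'; python3 to.py .5982 -.0522 .1318 -102.8 0 0 0; python3 -c "
from plant import r;print(r.get_state()['moment'])"
```

```text
time_s: 31.02
tcp_pos: [0.5979, -0.0521, 0.1346]
eef_rot: [180.0, -0.1, -102.6]
contact_force: [0.2, -0.0, -1.5]
gripper_width: 0.0138
gripper_force: 30.0
tcp goal [ 0.5982 -0.0522  0.1318] row [-0.0, -0.0003, 0.0028] [0.0, -0.1, 0.2] rows 0.1
joints [ 13.7  17.9 -16.1   0.1 -56.1 -26.3] F [ 0.2 -0.  -1.5]
[0.02084522 0.06402984 0.0205378 ]
```

Turned without resistance, and the lug is over the pocket. I'll lower it in gently.

```bash
python3 drive.py '[[0,0,0.0008,0,0,0],[0,0,0.0016,0,0,0],[0,0,0.0016,0,0,0]]'| grep -E 'tcp|contact'; python3 drive.py '[[0,0,0.0006,0,0,0],[0,0,0.0012,0,0,0],[0,0,0.0012,0,0,0]]'| grep -E 'tcp|contact'
```

```text
tcp_pos: [0.598, -0.0521, 0.1331]
contact_force: [-0.4, 0.1, -2.7]
tcp_pos: [0.5981, -0.0522, 0.1321]
contact_force: [-0.1, -0.1, -1.9]
```

In the pocket (2.6 mm down, no resistance). I'll release and retreat.

```bash
python3 drive.py '[[0,0,0,0,0,0],[0,0,0,0,0,0],[0,0,0,0,0,0],[0,0,0,0,0,0],[0,0,0,0,0,0]]' 0.05 ; python3 drive.py '[[0,0,-0.02,0,0,0],[0,0,-0.06,0,0,0],[0,0,-0.1,0,0,0],[0,0,-0.14,0,0,0],[0,0,-0.14,0,0,0],[0,0,-0.14,0,0,0],[0,0,-0.14,0,0,0]]'; python3 - <<'E'
from lid import *
from plant import r
for n in("wrist","scene"): c=r.capture(n);print(n,lid(c,(.598,-.052),.1495,.125))
cv2.imwrite("pics/end.png",c["frame"][:,:,::-1])
E
```

```text
time_s: 31.93
tcp_pos: [0.5983, -0.0521, 0.1324]
eef_rot: [-180.0, -0.1, -102.8]
contact_force: [-0.6, -0.1, 0.4]
gripper_width: 0.0416
gripper_force: 0.0
time_s: 32.52
tcp_pos: [0.598, -0.0519, 0.2723]
eef_rot: [-180.0, -0.0, -102.8]
contact_force: [-0.1, -0.1, -0.1]
gripper_width: 0.0503
gripper_force: 0.0
wrist ('bar', 861, array([ 0.5971, -0.0527]), 'rect', array([597.3, -51.8]), array([64.8, 13.5]), 'ang', np.float64(77.4), 'z', np.float64(0.1483), 'disc z', np.float64(0.1236), 7378, array([-0.,  0.]))
scene ('bar', 117, array([ 0.5956, -0.0524]), 'rect', array([596.3, -51.4]), array([65.1, 15.9]), 'ang', np.float64(78.2), 'z', np.float64(0.1493), 'disc z', np.float64(0.1248), 836, array([0.2, 0.2]))
```

View pics/end.png

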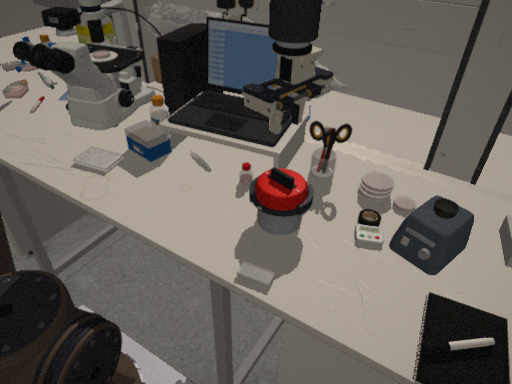

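The final view shows the lid seated on the canister at (281,190). It has risen 86.1 mm from the worktop by both cameras, its bar is at 77.4° against the red marks at 77.3°, and it is level. I'll hand the job in.

```bash
python3 -c "
from plant import r;print(r.close_job())"
```

```text
the job is handed in; nothing more can be done
None
```

The job is handed in, though the hand-in returned no verdict: by the cameras, all seven tubes stand in the canister and the lid is in its locked position, level and let go.

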